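Put the pink massagers on their charging pads

ROBOT

A 6-joint arm with a two-finger parallel gripper is mounted at the origin on the work surface. World frame = base frame: x ahead of the robot, y to its left, z up, the work surface at z = 0. Lengths are in mm, angles in rad, forces in N, time in s.
With the tool pointing down it reaches from about 300 to 775 mm from the base axis. Payload 14.6 kg.
Tool frame: the origin (TCP) lies at the very end of the fingers, on their centre line; the grasp point (between the pads) lies 19 mm behind it; z points along the fingers, y is the line along which they close (so a half turn about z gives the same grasp; the last joint's range is limited). The gripper opens to 94 mm and grips with 3 to 60 N. Pads are 16 mm wide; open, the fingers measure 119 mm over their backs; the gripper's body (75 mm by 177 mm) begins 78 mm behind the grasp point.
Start: joints at [-1.208, 0.3, 1.521, -0, 1.321, -0.067], TCP at [229.171, -499.97, 205.446] pointing down, gripper open.
Joint ranges: [-3.03, 3.03], [-0.79, 2.21], [0.23, 2.52], [-1.04, 4.18], [0, 3.07], [-2.55, 2.55]. Speed limits (rad/s): [2.22, 2.22, 2.57, 3.14, 3.14, 3.14].

INTERFACE

Orientations are given as [roll, pitch, yaw] about the fixed x, y, z axes, in that order (R = Rz(yaw) Ry(pitch) Rx(roll)).
In Python, from cell import manip gives the robot as it stands. The module is installed in compiled form; this text tells all that it offers.
- The arm moves only by the shell command python3 -m inch 'ROWS' [FORCE]. ROWS is JSON, a list of rows, each an object of numbers: "gripper": the opening, from 0 (shut) to 1 (fully open); "dx", "dy", "dz": the shift along the world's x, y, z in m; "wx", "wy", "wz": the turn, a rotation vector about the world's x, y, z in degrees. A call has exactly 5 rows; each row is the pose to reach, as a shift and turn from the pose commanded when the call began; what a row does not reach only later rows make up. A row lasts 1/12 s, in which the tool goes at most 41.7 mm and 7.16 degrees, less where a joint would pass 70% of its speed; a pose out of reach is approached as far as the arm can. A call with a gripper value outside its range is refused whole. The fingers move at their own pace and stop on an object; FORCE is the grip in N (left out, the last holds). Time passes only in rows, so rows that repeat a pose let the fingers close, or fill a call up. It gives the time, the measured TCP pose, the force, the opening and the grip force at its end, in the units of the state.
- manip.read_state(): the state, without advancing time (a new reading comes with each control period).
- manip.camera(name): name is "side" or "top"; returns the picture (480x640x3 uint8, blue, green, red); there is no depth.
- manip.camera_info(name): a dict with "camera_matrix" (3x3 intrinsics, pixels), "R" (3x3) and "t" (3): a world point X has camera coordinates R X + t. Camera axes: x right, y down, z forward; pixel columns grow to the right and rows downward; lengths in mm; the calibration is good to about 2 mm. A picture is of the moment at which its call begins. camera_info takes no time and is no camera call.
- manip.sign_off(): hands the job in; it is judged then, once.
The state is a dict: "clock": time; "joints": joint angles; "qd": joint speeds; "effort": joint torques, N m; "eef_pos": TCP position; "eef_rot": TCP orientation; "wrist_force": force on the tool from outside, world axes, zero at the start; "moment": the same for the moment, N m; "finger_gap": finger opening in mm; "finger_force": force on a finger pad.
Only numpy, scipy, OpenCV 4.12 (cv2) and the standard library are available. Lean on these libraries where they do the work, as an engineer would, in place of code of your own. Each camera call takes 0.05 s, during which the arm holds its last target. There are 200 camera calls.

TASK

Put each of the four pink devices on the charging pad whose rim has the same colour as the device's cap, one after another: standing upright, flat on the pad inside the rim. Set them down gently, without dropping or toppling any, and let go. Leave the two ivory devices of the old model where they stand.

Things in the scene. Friction and masses are not known exactly. Their poses are not given: they have to be found in the camera images.
- pink_gold: Pink handheld massager, upright, round, 85 mm tall. Foot 52 mm in diameter (lowest 12 mm), straight grip part 40 mm in diameter from 28 to 66 mm up, head 43 mm in diameter at 74 mm, on top a flat golden yellow cap 31 mm in diameter, 4 mm high. 0.12 to 0.26 kg. Any yaw will do. Origin: centre of the underside; z up its axis.
- pink_black: Pink handheld massager, upright, round, 85 mm tall. Foot 52 mm in diameter (lowest 12 mm), straight grip part 40 mm in diameter from 28 to 66 mm up, head 43 mm in diameter at 74 mm, on top a flat black cap 31 mm in diameter, 4 mm high. 0.12 to 0.26 kg. Any yaw will do. Origin: centre of the underside; z up its axis.
- pink_white: Pink handheld massager, upright, round, 85 mm tall. Foot 52 mm in diameter (lowest 12 mm), straight grip part 40 mm in diameter from 28 to 66 mm up, head 43 mm in diameter at 74 mm, on top a flat white cap 31 mm in diameter, 4 mm high. 0.12 to 0.26 kg. Any yaw will do. Origin: centre of the underside; z up its axis.
- pink_blue: Pink handheld massager, upright, round, 85 mm tall. Foot 52 mm in diameter (lowest 12 mm), straight grip part 40 mm in diameter from 28 to 66 mm up, head 43 mm in diameter at 74 mm, on top a flat blue cap 31 mm in diameter, 4 mm high. 0.12 to 0.26 kg. Any yaw will do. Origin: centre of the underside; z up its axis.
- ivory_gold: IVORY (not pink) device of the old model, not to be moved; upright, round, 85 mm tall. Foot 52 mm in diameter (lowest 12 mm), straight grip part 40 mm in diameter from 28 to 66 mm up, head 43 mm in diameter at 74 mm, on top a flat golden yellow cap 31 mm in diameter, 4 mm high. 0.12 to 0.26 kg. Any yaw will do. Origin: centre of the underside; z up its axis.
- ivory_blue: IVORY (not pink) device of the old model, not to be moved; upright, round, 85 mm tall. Foot 52 mm in diameter (lowest 12 mm), straight grip part 40 mm in diameter from 28 to 66 mm up, head 43 mm in diameter at 74 mm, on top a flat blue cap 31 mm in diameter, 4 mm high. 0.12 to 0.26 kg. Any yaw will do. Origin: centre of the underside; z up its axis.
- pad_gold: Charging pad with a golden yellow round rim, fixed to the bench. Mid-grey base 96 x 86 x 8 mm (52 mm to its +x, 44 mm to its -x); on it the rim, inner diameter 72 mm, outer 82 mm, top 14 mm above the bench. Devices stand inside the rim on the flat floor, 8 mm above the bench. Small lighter grey disc at the centre. Origin: centre of the rim at bench level; z up.
- pad_black: Charging pad with a black round rim, fixed to the bench. Mid-grey base 96 x 86 x 8 mm (52 mm to its +x, 44 mm to its -x); on it the rim, inner diameter 72 mm, outer 82 mm, top 14 mm above the bench. Devices stand inside the rim on the flat floor, 8 mm above the bench. Small lighter grey disc at the centre. Origin: centre of the rim at bench level; z up.
- pad_white: Charging pad with a white round rim, fixed to the bench. Mid-grey base 96 x 86 x 8 mm (52 mm to its +x, 44 mm to its -x); on it the rim, inner diameter 72 mm, outer 82 mm, top 14 mm above the bench. Devices stand inside the rim on the flat floor, 8 mm above the bench. Small lighter grey disc at the centre. Origin: centre of the rim at bench level; z up.
- pad_blue: Charging pad with a blue round rim, fixed to the bench. Mid-grey base 96 x 86 x 8 mm (52 mm to its +x, 44 mm to its -x); on it the rim, inner diameter 72 mm, outer 82 mm, top 14 mm above the bench. Devices stand inside the rim on the flat floor, 8 mm above the bench. Small lighter grey disc at the centre. Origin: centre of the rim at bench level; z up.
Not all that is in view belongs to the job. What is shaped like the pink_gold but green or purple is not meant. What is shaped like the pad_blue but green or turquoise is not meant.

How it is judged (in metres and radians):
At the end, for the whole second after the job is handed in: Each pink device is at rest and released on the pad of its cap's colour: within 12 mm of the rim's centre, underside on the floor (4 to 11.5 mm above the bench), tilted under 0.06 rad, slower than 0.02 m/s. Both ivory devices upright, within 20 mm of their start (horizontal distance between pink_gold and pad_gold below 0.012 m and z of pink_gold in the frame of pad_gold between 0.004 and 0.0115 m and angle between each of pink_gold, pink_black, pink_white, pink_blue, ivory_gold, ivory_blue's own z axis and vertical below 0.06 rad and linear speed of each of pink_gold, pink_black, pink_white, pink_blue below 0.02 m/s and horizontal distance between pink_black and pad_black below 0.012 m and z of pink_black in the frame of pad_black between 0.004 and 0.0115 m and horizontal distance between pink_white and pad_white below 0.012 m and z of pink_white in the frame of pad_white between 0.004 and 0.0115 m and horizontal distance between pink_blue and pad_blue below 0.012 m and z of pink_blue in the frame of pad_blue between 0.004 and 0.0115 m and distance of each of ivory_gold, ivory_blue from where it was at the start of the episode below 0.02 m); the robot touches nothing.
It fails at once if a pink device is toppled (tilted over 0.8 rad) (angle between any of pink_gold, pink_black, pink_white, pink_blue's own z axis and vertical above 0.8 rad).
It fails at once if a pink device is dropped or thrown: faster than 0.6 m/s, as after a fall of 18 mm, with no finger touching it ((linear speed of pink_gold above 0.6 m/s and contact force between the fingers and pink_gold below 0.02 N) or (linear speed of pink_black above 0.6 m/s and contact force between the fingers and pink_black below 0.02 N) or (linear speed of pink_white above 0.6 m/s and contact force between the fingers and pink_white below 0.02 N) or (linear speed of pink_blue above 0.6 m/s and contact force between the fingers and pink_blue below 0.02 N)).
It fails at once if an ivory device is moved more than 20 mm or toppled ((distance of ivory_gold from where it was at the start of the episode above 0.02 m or angle between ivory_gold's own z axis and vertical above 0.35 rad) or (distance of ivory_blue from where it was at the start of the episode above 0.02 m or angle between ivory_blue's own z axis and vertical above 0.35 rad)).
It also fails if it takes over 106 s, if anything falls off the work surface, if the arm or the gripper's body presses on something with over 40 N, if the wrist force passes 120 N, or if a joint passes its speed limit or range.

## Working session

There is one attempt and no reset: what is moved stays moved. The work goes in short steps, Python scripts to look and compute and a shell command to move; the robot and the scene stay as the last step left them, time stands still between calls to the robot, and variables do not carry over. Pictures are saved under pics/ and viewed, at most 14 in all, crops included, and the job is handed in when it is done.

```bash
mkdir -p pics
python3 - <<'E'
from cell import manip
import cv2
for n in("top","side"):
    cv2.imwrite(f"pics/{n}0.png",manip.camera(n)); i=manip.camera_info(n); print(n,i)
print(manip.read_state())
E
```

```text
top {'camera_matrix': array([[460.98557686,   0.        , 316.56073111],
       [  0.        , 460.98557686, 244.19559248],
       [  0.        ,   0.        ,   1.        ]]), 'R': array([[-0.00295641, -0.99999137, -0.00291721],
       [-0.99740364,  0.00315863, -0.07194448],
       [ 0.07195307,  0.00269694, -0.99740437]]), 't': array([-18.64687484, 454.06584835, 950.88752764])}
side {'camera_matrix': array([[520.1693495 ,   0.        , 331.02405705],
       [  0.        , 520.1693495 , 229.13805508],
       [  0.        ,   0.        ,   1.        ]]), 'R': array([[-0.90116674, -0.43336153,  0.00981242],
       [-0.31432519,  0.6377102 , -0.70322498],
       [ 0.29849317, -0.63680726, -0.71089967]]), 't': array([ 401.02720939,  183.46231802, 1173.77525832])}
{'clock': 0.1, 'joints': array([-1.20759253e+00,  3.00399275e-01,  1.52151026e+00, -3.28548400e-06,
        1.32067583e+00, -6.66133936e-02]), 'qd': array([-0.00205227, -0.00382427, -0.00116093, -0.00120569, -0.00089958,
       -0.0002437 ]), 'effort': array([ 2.40347952e-03, -5.32644224e+01, -3.53284907e+01,  7.09974999e-02,
        2.34695437e-02, -4.21096638e-05]), 'eef_pos': array([ 229.09701597, -499.76622467,  204.95567875]), 'eef_rot': array([-3.14060193e+00, -6.29035952e-05,  4.29817975e-01]), 'wrist_force': array([0.01047685, 0.14738988, 0.23152738]), 'moment': array([-0.02776713, -0.00607178,  0.00657787]), 'finger_force': 0.0, 'finger_gap': 93.82093231190355}
```

View pics/top0.png

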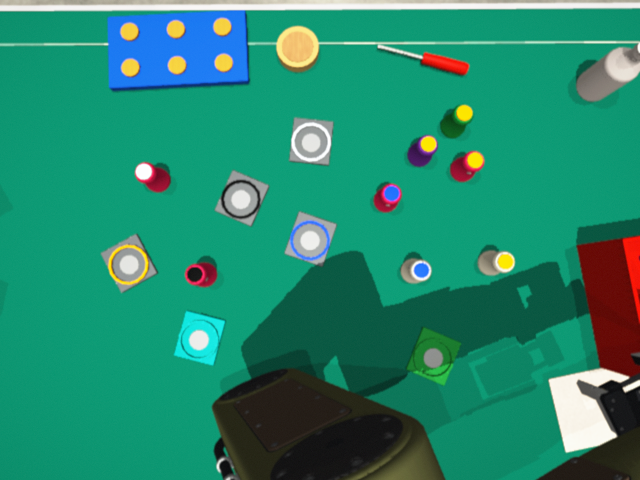

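View pics/side0.png

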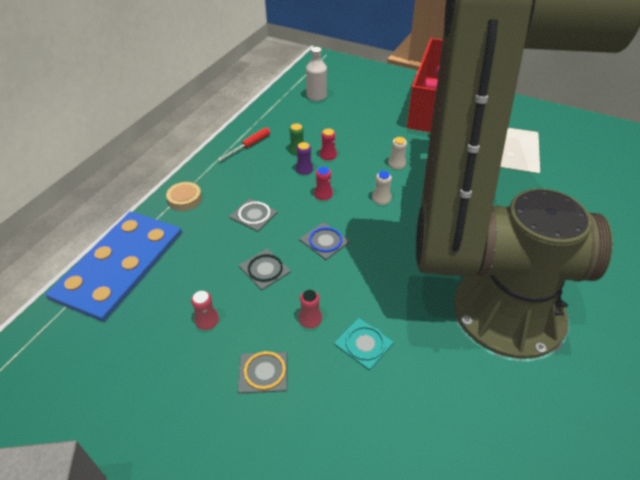

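The top view shows pink devices with caps white (145,172), black (195,274), blue (391,194) and gold (475,160). The pads are gold (129,265), black (241,199), white (311,142) and blue (310,241). The ivory devices are at (421,271) and (505,262). The side view shows the same objects. Next I'll localise them in both views.

```bash
cat > h.py <<'E'
from cell import manip
import cv2, numpy as np
def world(n,uv,z):
    i=manip.camera_info(n); R=i["R"]; d=R.T@np.linalg.inv(i["camera_matrix"])@[*uv,1]; c=-R.T@i["t"]
    return (c+d*(z-c[2])/d[2])[:2]
def blob(im,uv,tol=28):
    m=np.zeros((482,642),np.uint8)
    cv2.floodFill(im.copy(),m,tuple(uv),0,(tol,)*3,(tol,)*3,4|cv2.FLOODFILL_MASK_ONLY|cv2.FLOODFILL_FIXED_RANGE|(255<<8))
    c=max(cv2.findContours(m[1:-1,1:-1],cv2.RETR_EXTERNAL,cv2.CHAIN_APPROX_NONE)[0],key=cv2.contourArea)
    (x,y),s,_=cv2.fitEllipse(cv2.convexHull(c)); return (x,y),np.round(s,1)
def loc(name,uvs,z,ims):
    for n,uv in uvs.items():
        try:
            p,s=blob(ims[n],uv); print(name,n,np.round(p,1),s,np.round(world(n,p,z),1))
        except Exception as e: print(name,n,"fail",e)
E
python3 - <<'E'
from h import *
ims={n:cv2.imread(f"pics/{n}0.png") for n in("top","side")}
D=dict(gold=((475,160),(328,132)),black=((195,274),(310,297)),white=((144,171),(201,297)),blue=((391,194),(323,172)),ivb=((421,271),(384,175)),ivg=((505,262),(400,141)),purple=((428,144),(304,146)))
P=dict(gold=((129,265),(265,371)),black=((241,199),(265,268)),white=((311,142),(255,213)),blue=((310,241),(326,240)))
for k,(a,b) in D.items(): loc("dev "+k,dict(top=a,side=b),85,ims)
for k,(a,b) in P.items(): loc("pad "+k,dict(top=a,side=b),8.5,ims)
E
```

```text
dev gold top [474.5 159.7] [13.6 14. ] [ 615.2 -332.3]
dev gold side [328.  131.2] [4.6 9. ] [ 617.2 -335.9]
dev black top [194.3 273.9] [12.7 13.3] [392.  217.3]
dev black side [308.8 294.9] [10.2 11.9] [393.5 216.6]
dev white top [143.3 171.2] [14.8 15. ] [594.6 321.3]
dev white side [200.3 296.5] [10.3 13.7] [595.2 320.2]
dev blue top [391.3 192.9] [12.3 13. ] [ 549.6 -167.3]
dev blue side [322.9 169.8] [6.6 9. ] [ 551.6 -169.9]
dev ivb top [421.1 269.9] [12.4 13.1] [ 398.5 -222.8]
dev ivb side [383.5 174.1] [6.4 9.3] [ 400.1 -225.2]
dev ivg top [505.1 261.1] [12.7 13.3] [ 415.1 -386.1]
dev ivg side [399.6 140. ] [ 4.9 10.1] [ 415.5 -388. ]
dev purple top [427.7 143.7] [12.7 13.3] [ 647.6 -240.7]
dev purple side [303.  145.2] [5.3 8.6] [ 650.3 -243.3]
pad gold top [128.8 264.3] [18.1 18.4] [413.2 376.6]
pad gold side [264.5 370.5] [17.2 19.5] [414.4 374.6]
pad black top [240.4 199.1] [18.1 18.2] [551.5 142.1]
pad black side [265. 268.] [12.2 16.6] [552.9 140. ]
pad white top [310.7 142.3] [17.6 18.1] [674.2  -8.1]
pad white side [254.  213.3] [ 9.8 14.3] [676.4 -10.6]
pad blue top [309.6 240.1] [18.4 19. ] [463.2  -5.3]
pad blue side [325.2 239.7] [11.1 15.5] [464.9  -7.3]
```

```bash
python3 -m inch '[{"gripper":1,"dx":0.026,"dy":0.011,"dz":0},{"gripper":1,"dx":0.052,"dy":0.022,"dz":0},{"gripper":1,"dx":0.078,"dy":0.033,"dz":0},{"gripper":1,"dx":0.104,"dy":0.044,"dz":0},{"gripper":1,"dx":0.13,"dy":0.055,"dz":0}]' 20
python3 -m inch '[{"gripper":1,"dx":0.026,"dy":0.011,"dz":0},{"gripper":1,"dx":0.052,"dy":0.022,"dz":0},{"gripper":1,"dx":0.078,"dy":0.033,"dz":0},{"gripper":1,"dx":0.104,"dy":0.044,"dz":0},{"gripper":1,"dx":0.13,"dy":0.055,"dz":0}]'
python3 -m inch '[{"gripper":1,"dx":0.026,"dy":0.012,"dz":-0.01},{"gripper":1,"dx":0.052,"dy":0.024,"dz":-0.02},{"gripper":1,"dx":0.078,"dy":0.036,"dz":-0.03},{"gripper":1,"dx":0.104,"dy":0.048,"dz":-0.04},{"gripper":1,"dx":0.127,"dy":0.0565,"dz":-0.05}]'
python3 -m inch '[{"gripper":1},{"gripper":1},{"gripper":1},{"gripper":1},{"gripper":1}]'
```

```text
validation failed for argument at $[0]...
validation failed for argument at $[0]...
validation failed for argument at $[0]...
validation failed for argument at $[0]...
```

```bash
python3 -m inch '[{"gripper":1,"dx":0.026,"dy":0.011,"dz":0,"wx":0,"wy":0,"wz":0},{"gripper":1,"dx":0.052,"dy":0.022,"dz":0,"wx":0,"wy":0,"wz":0},{"gripper":1,"dx":0.078,"dy":0.033,"dz":0,"wx":0,"wy":0,"wz":0},{"gripper":1,"dx":0.104,"dy":0.044,"dz":0,"wx":0,"wy":0,"wz":0},{"gripper":1,"dx":0.13,"dy":0.055,"dz":0,"wx":0,"wy":0,"wz":0}]' 20
```

```text
clock: 0.52
eef_pos: [360.2, -444.2, 205.2]
eef_rot: [-3.141, 0.0, 0.43]
wrist_force: [-0.0, -0.0, -0.9]
finger_gap: 93.9
finger_force: 0.0
```

```bash
python3 -m inch '[{"gripper":1,"dx":0.026,"dy":0.011,"dz":0,"wx":0,"wy":0,"wz":0},{"gripper":1,"dx":0.052,"dy":0.022,"dz":0,"wx":0,"wy":0,"wz":0},{"gripper":1,"dx":0.078,"dy":0.033,"dz":0,"wx":0,"wy":0,"wz":0},{"gripper":1,"dx":0.104,"dy":0.044,"dz":0,"wx":0,"wy":0,"wz":0},{"gripper":1,"dx":0.13,"dy":0.056,"dz":0,"wx":0,"wy":0,"wz":0}]' 20
python3 -m inch '[{"gripper":1,"dx":0.026,"dy":0.011,"dz":0,"wx":0,"wy":0,"wz":0},{"gripper":1,"dx":0.052,"dy":0.022,"dz":0,"wx":0,"wy":0,"wz":0},{"gripper":1,"dx":0.078,"dy":0.033,"dz":0,"wx":0,"wy":0,"wz":0},{"gripper":1,"dx":0.104,"dy":0.044,"dz":0,"wx":0,"wy":0,"wz":0},{"gripper":1,"dx":0.127,"dy":0.0555,"dz":0,"wx":0,"wy":0,"wz":0}]'
python3 -m inch '[{"gripper":1,"dx":0,"dy":0,"dz":-0.02,"wx":0,"wy":0,"wz":0},{"gripper":1,"dx":0,"dy":0,"dz":-0.04,"wx":0,"wy":0,"wz":0},{"gripper":1,"dx":0,"dy":0,"dz":-0.06,"wx":0,"wy":0,"wz":0},{"gripper":1,"dx":0,"dy":0,"dz":-0.08,"wx":0,"wy":0,"wz":0},{"gripper":1,"dx":0,"dy":0,"dz":-0.09,"wx":0,"wy":0,"wz":0}]'
python3 - <<'E'
from h import *
cv2.imwrite("pics/a.png",np.hstack([cv2.resize(manip.camera("top")[60:300,300:560],(400,369)),cv2.resize(manip.camera("side")[60:300,200:460],(400,369))]))
E
```

```text
clock: 0.93
eef_pos: [490.3, -388.2, 205.1]
eef_rot: [-3.141, 0.0, 0.43]
wrist_force: [-0.2, -0.2, 0.6]
finger_gap: 93.9
finger_force: 0.0
clock: 1.35
eef_pos: [617.4, -332.6, 204.8]
eef_rot: [-3.141, 0.001, 0.43]
wrist_force: [0.4, 0.1, -0.3]
finger_gap: 93.8
finger_force: 0.0
clock: 1.77
eef_pos: [615.3, -332.8, 112.2]
eef_rot: [-3.138, 0.002, 0.43]
wrist_force: [-0.4, 0.2, -0.4]
finger_gap: 94.1
finger_force: 0.0
```

View pics/a.png

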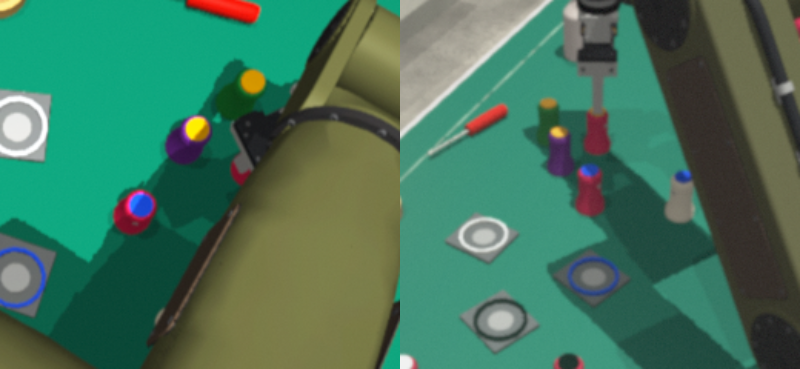

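The side crop shows the open fingers straddling pink_gold at (597,115), clear of purple and green. I'll descend and grip.

```bash
python3 -m inch '[{"gripper":1,"dx":0,"dy":0,"dz":-0.02,"wx":0,"wy":0,"wz":0},{"gripper":1,"dx":0,"dy":0,"dz":-0.04,"wx":0,"wy":0,"wz":0},{"gripper":1,"dx":0,"dy":0,"dz":-0.06,"wx":0,"wy":0,"wz":0},{"gripper":1,"dx":0,"dy":0,"dz":-0.075,"wx":0,"wy":0,"wz":0},{"gripper":1,"dx":0,"dy":0,"dz":-0.085,"wx":0,"wy":0,"wz":0}]' 20
python3 -m inch '[{"gripper":0.8,"dx":0,"dy":0,"dz":0,"wx":0,"wy":0,"wz":0},{"gripper":0.7,"dx":0,"dy":0,"dz":0,"wx":0,"wy":0,"wz":0},{"gripper":0.6,"dx":0,"dy":0,"dz":0,"wx":0,"wy":0,"wz":0},{"gripper":0.5,"dx":0,"dy":0,"dz":0,"wx":0,"wy":0,"wz":0},{"gripper":0.45,"dx":0,"dy":0,"dz":0,"wx":0,"wy":0,"wz":0}]' 20
python3 -m inch '[{"gripper":0.35,"dx":0,"dy":0,"dz":0,"wx":0,"wy":0,"wz":0},{"gripper":0.25,"dx":0,"dy":0,"dz":0,"wx":0,"wy":0,"wz":0},{"gripper":0.2,"dx":0,"dy":0,"dz":0,"wx":0,"wy":0,"wz":0},{"gripper":0.2,"dx":0,"dy":0,"dz":0,"wx":0,"wy":0,"wz":0},{"gripper":0.2,"dx":0,"dy":0,"dz":0,"wx":0,"wy":0,"wz":0}]' 20
```

```text
clock: 2.28
eef_pos: [616.1, -333.5, 29.7]
eef_rot: [-3.141, 0.0, 0.43]
wrist_force: [-0.5, -0.5, 0.0]
finger_gap: 94.1
finger_force: 0.0
clock: 2.7
eef_pos: [616.6, -333.7, 31.6]
eef_rot: [3.14, -0.001, 0.43]
wrist_force: [0.2, 0.0, 0.3]
finger_gap: 64.0
finger_force: 0.0
clock: 3.12
eef_pos: [616.2, -333.4, 30.6]
eef_rot: [3.142, -0.0, 0.43]
wrist_force: [-0.6, -0.1, 1.1]
finger_gap: 41.4
finger_force: 20.0
```

```bash
python3 -m inch '[{"gripper":0.2,"dx":0,"dy":0,"dz":0.01,"wx":0,"wy":0,"wz":0},{"gripper":0.2,"dx":0,"dy":0,"dz":0.035,"wx":0,"wy":0,"wz":0},{"gripper":0.2,"dx":0,"dy":0,"dz":0.065,"wx":0,"wy":0,"wz":0},{"gripper":0.2,"dx":0,"dy":0,"dz":0.095,"wx":0,"wy":0,"wz":0},{"gripper":0.2,"dx":0,"dy":0,"dz":0.12,"wx":0,"wy":0,"wz":0}]' 20
python3 -m inch '[{"gripper":0.2,"dx":-0.004,"dy":0.014,"dz":0.01,"wx":0,"wy":0,"wz":0},{"gripper":0.2,"dx":-0.012,"dy":0.042,"dz":0.01,"wx":0,"wy":0,"wz":0},{"gripper":0.2,"dx":-0.02,"dy":0.07,"dz":0.01,"wx":0,"wy":0,"wz":0},{"gripper":0.2,"dx":-0.03,"dy":0.105,"dz":0.01,"wx":0,"wy":0,"wz":0},{"gripper":0.2,"dx":-0.04,"dy":0.14,"dz":0.01,"wx":0,"wy":0,"wz":0}]' 20
python3 -m inch '[{"gripper":0.2,"dx":-0.01,"dy":0.035,"dz":0,"wx":0,"wy":0,"wz":0},{"gripper":0.2,"dx":-0.02,"dy":0.07,"dz":0,"wx":0,"wy":0,"wz":0},{"gripper":0.2,"dx":-0.03,"dy":0.105,"dz":0,"wx":0,"wy":0,"wz":0},{"gripper":0.2,"dx":-0.04,"dy":0.14,"dz":0,"wx":0,"wy":0,"wz":0},{"gripper":0.2,"dx":-0.05,"dy":0.175,"dz":0,"wx":0,"wy":0,"wz":0}]' 20
python3 -m inch '[{"gripper":0.2,"dx":-0.01,"dy":0.035,"dz":0,"wx":0,"wy":0,"wz":0},{"gripper":0.2,"dx":-0.02,"dy":0.07,"dz":0,"wx":0,"wy":0,"wz":0},{"gripper":0.2,"dx":-0.03,"dy":0.105,"dz":0,"wx":0,"wy":0,"wz":0},{"gripper":0.2,"dx":-0.04,"dy":0.14,"dz":0,"wx":0,"wy":0,"wz":0},{"gripper":0.2,"dx":-0.05,"dy":0.175,"dz":0,"wx":0,"wy":0,"wz":0}]' 20
```

```text
clock: 3.53
eef_pos: [616.2, -333.5, 153.3]
eef_rot: [3.14, -0.001, 0.43]
wrist_force: [0.2, 0.0, -1.8]
finger_gap: 41.2
finger_force: 20.0
clock: 3.95
eef_pos: [575.3, -192.3, 160.8]
eef_rot: [-3.142, -0.0, 0.429]
wrist_force: [0.4, 0.7, -2.0]
finger_gap: 41.3
finger_force: 20.0
clock: 4.37
eef_pos: [525.3, -16.9, 161.1]
eef_rot: [3.141, -0.0, 0.43]
wrist_force: [1.0, -0.5, -1.7]
finger_gap: 40.8
finger_force: 20.0
clock: 4.78
eef_pos: [475.3, 158.1, 161.1]
eef_rot: [3.141, -0.001, 0.43]
wrist_force: [1.0, 0.6, -1.4]
finger_gap: 41.3
finger_force: 20.0
```

```bash
python3 -m inch '[{"gripper":0.2,"dx":-0.01,"dy":0.03,"dz":0,"wx":0,"wy":0,"wz":0},{"gripper":0.2,"dx":-0.018,"dy":0.058,"dz":0,"wx":0,"wy":0,"wz":0},{"gripper":0.2,"dx":-0.025,"dy":0.082,"dz":0,"wx":0,"wy":0,"wz":0},{"gripper":0.2,"dx":-0.031,"dy":0.102,"dz":0,"wx":0,"wy":0,"wz":0},{"gripper":0.2,"dx":-0.035,"dy":0.12,"dz":0,"wx":0,"wy":0,"wz":0}]' 20
python3 -m inch '[{"gripper":0.2,"dx":-0.008,"dy":0.025,"dz":0,"wx":0,"wy":0,"wz":0},{"gripper":0.2,"dx":-0.016,"dy":0.05,"dz":0,"wx":0,"wy":0,"wz":0},{"gripper":0.2,"dx":-0.022,"dy":0.075,"dz":0,"wx":0,"wy":0,"wz":0},{"gripper":0.2,"dx":-0.026,"dy":0.092,"dz":0,"wx":0,"wy":0,"wz":0},{"gripper":0.2,"dx":-0.0275,"dy":0.099,"dz":0,"wx":0,"wy":0,"wz":0}]' 20
python3 -m inch '[{"gripper":0.2,"dx":0,"dy":0,"dz":-0.015,"wx":0,"wy":0,"wz":0},{"gripper":0.2,"dx":0,"dy":0,"dz":-0.035,"wx":0,"wy":0,"wz":0},{"gripper":0.2,"dx":0,"dy":0,"dz":-0.055,"wx":0,"wy":0,"wz":0},{"gripper":0.2,"dx":0,"dy":0,"dz":-0.07,"wx":0,"wy":0,"wz":0},{"gripper":0.2,"dx":0,"dy":0,"dz":-0.08,"wx":0,"wy":0,"wz":0}]' 20
python3 - <<'E'
from h import *
cv2.imwrite("pics/b.png",np.hstack([cv2.resize(manip.camera("top")[150:390,50:310],(400,369)),cv2.resize(manip.camera("side")[200:440,130:390],(400,369))]))
E
```

```text
clock: 5.2
eef_pos: [440.4, 277.9, 161.1]
eef_rot: [-3.142, -0.0, 0.431]
wrist_force: [-0.1, 0.3, -1.6]
finger_gap: 41.3
finger_force: 20.0
clock: 5.62
eef_pos: [412.8, 377.4, 160.8]
eef_rot: [-3.141, -0.0, 0.432]
wrist_force: [0.0, -0.6, -2.4]
finger_gap: 41.3
finger_force: 20.0
clock: 6.03
eef_pos: [413.5, 374.6, 79.2]
eef_rot: [3.141, 0.002, 0.429]
wrist_force: [-0.2, -0.2, -2.7]
finger_gap: 41.0
finger_force: 20.0
```

View pics/b.png

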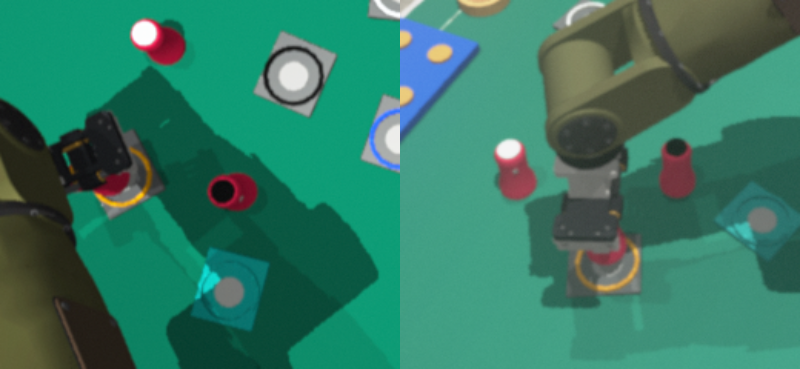

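Both crops show pink_gold over the gold rim, at about (115,185) in the top crop and (607,255) in the side crop. I'll lower it to the floor.

```bash
python3 -m inch '[{"gripper":0.2,"dx":0,"dy":0,"dz":-0.012,"wx":0,"wy":0,"wz":0},{"gripper":0.2,"dx":0,"dy":0,"dz":-0.024,"wx":0,"wy":0,"wz":0},{"gripper":0.2,"dx":0,"dy":0,"dz":-0.033,"wx":0,"wy":0,"wz":0},{"gripper":0.2,"dx":0,"dy":0,"dz":-0.038,"wx":0,"wy":0,"wz":0},{"gripper":0.2,"dx":0,"dy":0,"dz":-0.04,"wx":0,"wy":0,"wz":0}]' 20
python3 -m inch '[{"gripper":0.2,"dx":0,"dy":0,"dz":-0.001,"wx":0,"wy":0,"wz":0},{"gripper":0.2,"dx":0,"dy":0,"dz":-0.002,"wx":0,"wy":0,"wz":0},{"gripper":0.2,"dx":0,"dy":0,"dz":-0.002,"wx":0,"wy":0,"wz":0},{"gripper":0.2,"dx":0,"dy":0,"dz":-0.002,"wx":0,"wy":0,"wz":0},{"gripper":0.2,"dx":0,"dy":0,"dz":-0.002,"wx":0,"wy":0,"wz":0}]' 20
```

```text
clock: 6.55
eef_pos: [413.3, 375.2, 39.4]
eef_rot: [3.141, 0.001, 0.43]
wrist_force: [-1.1, 0.4, -1.8]
finger_gap: 41.3
finger_force: 20.0
clock: 6.97
eef_pos: [413.8, 375.6, 38.8]
eef_rot: [-3.141, -0.0, 0.43]
wrist_force: [0.8, -0.5, -1.6]
finger_gap: 41.5
finger_force: 20.0
```

```bash
python3 -m inch '[{"gripper":0.2,"dx":0,"dy":0,"dz":-0.001,"wx":0,"wy":0,"wz":0},{"gripper":0.2,"dx":0,"dy":0,"dz":-0.001,"wx":0,"wy":0,"wz":0},{"gripper":0.2,"dx":0,"dy":0,"dz":-0.001,"wx":0,"wy":0,"wz":0},{"gripper":0.2,"dx":0,"dy":0,"dz":-0.001,"wx":0,"wy":0,"wz":0},{"gripper":0.2,"dx":0,"dy":0,"dz":-0.001,"wx":0,"wy":0,"wz":0}]' 20
python3 -m inch '[{"gripper":0.2,"dx":0,"dy":0,"dz":-0.001,"wx":0,"wy":0,"wz":0},{"gripper":0.2,"dx":0,"dy":0,"dz":-0.001,"wx":0,"wy":0,"wz":0},{"gripper":0.2,"dx":0,"dy":0,"dz":-0.001,"wx":0,"wy":0,"wz":0},{"gripper":0.2,"dx":0,"dy":0,"dz":-0.001,"wx":0,"wy":0,"wz":0},{"gripper":0.2,"dx":0,"dy":0,"dz":-0.001,"wx":0,"wy":0,"wz":0}]' 20
```

```text
clock: 7.38
eef_pos: [414.1, 376.0, 38.5]
eef_rot: [-3.141, -0.002, 0.43]
wrist_force: [-2.1, 0.1, 6.1]
finger_gap: 41.5
finger_force: 20.0
clock: 7.8
eef_pos: [414.3, 376.2, 38.4]
eef_rot: [-3.141, -0.003, 0.43]
wrist_force: [-4.0, -2.9, 15.9]
finger_gap: 41.2
finger_force: 20.0
```

```bash
python3 -m inch '[{"gripper":0.2,"dx":0,"dy":0,"dz":0.001,"wx":0,"wy":0,"wz":0},{"gripper":0.2,"dx":0,"dy":0,"dz":0.001,"wx":0,"wy":0,"wz":0},{"gripper":0.5,"dx":0,"dy":0,"dz":0.001,"wx":0,"wy":0,"wz":0},{"gripper":0.6,"dx":0,"dy":0,"dz":0.001,"wx":0,"wy":0,"wz":0},{"gripper":0.7,"dx":0,"dy":0,"dz":0.001,"wx":0,"wy":0,"wz":0}]' 20
python3 -m inch '[{"gripper":0.8,"dx":0,"dy":0,"dz":0,"wx":0,"wy":0,"wz":0},{"gripper":0.9,"dx":0,"dy":0,"dz":0,"wx":0,"wy":0,"wz":0},{"gripper":1,"dx":0,"dy":0,"dz":0,"wx":0,"wy":0,"wz":0},{"gripper":1,"dx":0,"dy":0,"dz":0.01,"wx":0,"wy":0,"wz":0},{"gripper":1,"dx":0,"dy":0,"dz":0.03,"wx":0,"wy":0,"wz":0}]' 20
python3 -m inch '[{"gripper":1,"dx":0,"dy":0,"dz":0.02,"wx":0,"wy":0,"wz":0},{"gripper":1,"dx":0,"dy":0,"dz":0.04,"wx":0,"wy":0,"wz":0},{"gripper":1,"dx":0,"dy":0,"dz":0.06,"wx":0,"wy":0,"wz":0},{"gripper":1,"dx":0,"dy":0,"dz":0.08,"wx":0,"wy":0,"wz":0},{"gripper":1,"dx":0,"dy":0,"dz":0.09,"wx":0,"wy":0,"wz":0}]' 20
```

```text
clock: 8.22
eef_pos: [413.6, 375.4, 37.3]
eef_rot: [3.141, 0.0, 0.43]
wrist_force: [-0.5, -0.8, -0.7]
finger_gap: 57.0
finger_force: 0.0
clock: 8.63
eef_pos: [412.8, 374.8, 66.4]
eef_rot: [3.141, 0.004, 0.43]
wrist_force: [0.0, 0.4, 0.5]
finger_gap: 90.4
finger_force: 0.0
clock: 9.05
eef_pos: [414.2, 376.0, 160.7]
eef_rot: [-3.141, -0.003, 0.43]
wrist_force: [-0.2, -0.9, -0.2]
finger_gap: 94.2
finger_force: 0.0
```

```bash
python3 -m inch '[{"gripper":1,"dx":0.036,"dy":-0.011,"dz":0,"wx":0,"wy":0,"wz":0},{"gripper":1,"dx":0.073,"dy":-0.022,"dz":0,"wx":0,"wy":0,"wz":0},{"gripper":1,"dx":0.11,"dy":-0.033,"dz":0,"wx":0,"wy":0,"wz":0},{"gripper":1,"dx":0.146,"dy":-0.044,"dz":0,"wx":0,"wy":0,"wz":0},{"gripper":1,"dx":0.1815,"dy":-0.0545,"dz":0,"wx":0,"wy":0,"wz":0}]' 20
python3 -m inch '[{"gripper":1,"dx":0,"dy":0,"dz":-0.01,"wx":0,"wy":0,"wz":0},{"gripper":1,"dx":0,"dy":0,"dz":-0.02,"wx":0,"wy":0,"wz":0},{"gripper":1,"dx":0,"dy":0,"dz":-0.03,"wx":0,"wy":0,"wz":0},{"gripper":1,"dx":0,"dy":0,"dz":-0.04,"wx":0,"wy":0,"wz":0},{"gripper":1,"dx":0,"dy":0,"dz":-0.045,"wx":0,"wy":0,"wz":0}]' 20
python3 - <<'E'
from h import *
t,s=manip.camera("top"),manip.camera("side")
cv2.imwrite("pics/c.png",np.hstack([cv2.resize(t[110:350,50:310],(400,369)),cv2.resize(s[200:440,130:390],(400,369))]))
loc("gold",dict(top=(123,265),side=(265,340)),93,dict(top=t,side=s))
E
```

```text
clock: 9.47
eef_pos: [596.7, 320.1, 157.5]
eef_rot: [3.142, 0.0, 0.43]
wrist_force: [-0.0, 0.7, 0.2]
finger_gap: 94.0
finger_force: 0.0
clock: 9.88
eef_pos: [593.7, 321.5, 110.7]
eef_rot: [-3.142, 0.002, 0.431]
wrist_force: [-0.9, -0.7, -0.4]
finger_gap: 93.7
finger_force: 0.0
gold top [146.4 825.4] [ 242.5 1346.3] [-583.3  284.4]
gold side [414.6 334.2] [428.4 811.6] [160.5 216.4]
```

View pics/c.png

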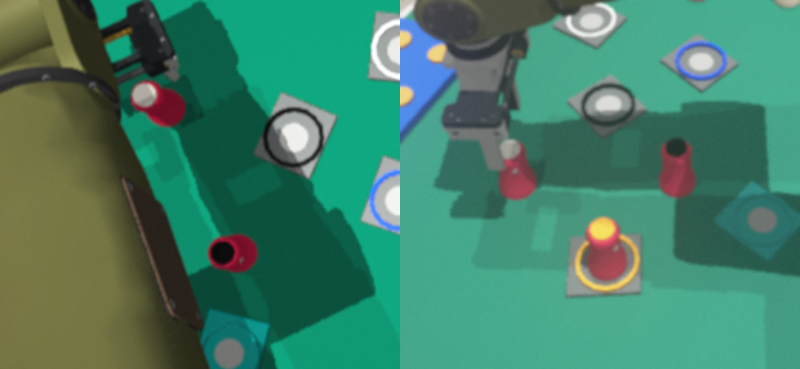

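The side crop shows pink_gold standing inside the gold rim, cap at about (602,230). Before descending on the white one I'll check the numbers.

Run:
```python
from h import *
s=cv2.imread("pics/c.png")
print(np.round(world("side",(130+202*.65,200+230*.65),93),1))
for n,o,x0 in(("top",(50,110),0),("side",(130,200),400)):
    i=manip.camera_info(n)
    for X in [(595+20*k,321-43*k,z) for k in(-1,1) for z in(112,)]+[(595,321,85)]:
        u=i["camera_matrix"]@(i["R"]@X+i["t"]); u=u[:2]/u[2]; print(n,np.round((u-o)/.65+[x0,0]))
```

```text
[411.9 377.3]
top [101. 105.]
top [170.  73.]
top [144.  94.]
side [497. 166.]
side [511. 109.]
side [508. 149.]
```

Fingertip projections match the picture, and gold is within about 3 mm of its pad centre. I'll grip white.

```bash
python3 -m inch '[{"gripper":1,"dx":0,"dy":0,"dz":-0.02,"wx":0,"wy":0,"wz":0},{"gripper":1,"dx":0,"dy":0,"dz":-0.04,"wx":0,"wy":0,"wz":0},{"gripper":1,"dx":0,"dy":0,"dz":-0.06,"wx":0,"wy":0,"wz":0},{"gripper":1,"dx":0,"dy":0,"dz":-0.075,"wx":0,"wy":0,"wz":0},{"gripper":1,"dx":0,"dy":0,"dz":-0.082,"wx":0,"wy":0,"wz":0}]' 20
python3 -m inch '[{"gripper":0.8,"dx":0,"dy":0,"dz":0,"wx":0,"wy":0,"wz":0},{"gripper":0.7,"dx":0,"dy":0,"dz":0,"wx":0,"wy":0,"wz":0},{"gripper":0.6,"dx":0,"dy":0,"dz":0,"wx":0,"wy":0,"wz":0},{"gripper":0.5,"dx":0,"dy":0,"dz":0,"wx":0,"wy":0,"wz":0},{"gripper":0.45,"dx":0,"dy":0,"dz":0,"wx":0,"wy":0,"wz":0}]' 20
python3 -m inch '[{"gripper":0.35,"dx":0,"dy":0,"dz":0,"wx":0,"wy":0,"wz":0},{"gripper":0.25,"dx":0,"dy":0,"dz":0,"wx":0,"wy":0,"wz":0},{"gripper":0.2,"dx":0,"dy":0,"dz":0,"wx":0,"wy":0,"wz":0},{"gripper":0.2,"dx":0,"dy":0,"dz":0,"wx":0,"wy":0,"wz":0},{"gripper":0.2,"dx":0,"dy":0,"dz":0,"wx":0,"wy":0,"wz":0}]' 20
python3 -m inch '[{"gripper":0.2,"dx":0,"dy":0,"dz":0.01,"wx":0,"wy":0,"wz":0},{"gripper":0.2,"dx":0,"dy":0,"dz":0.035,"wx":0,"wy":0,"wz":0},{"gripper":0.2,"dx":0,"dy":0,"dz":0.065,"wx":0,"wy":0,"wz":0},{"gripper":0.2,"dx":0,"dy":0,"dz":0.09,"wx":0,"wy":0,"wz":0},{"gripper":0.2,"dx":0,"dy":0,"dz":0.1,"wx":0,"wy":0,"wz":0}]' 20
```

```text
clock: 10.4
eef_pos: [594.3, 321.1, 28.9]
eef_rot: [3.142, 0.002, 0.43]
wrist_force: [0.4, 0.5, 0.4]
finger_gap: 94.1
finger_force: 0.0
clock: 10.82
eef_pos: [595.5, 321.2, 31.5]
eef_rot: [-3.142, -0.001, 0.43]
wrist_force: [0.1, -0.2, -1.5]
finger_gap: 63.8
finger_force: 0.0
clock: 11.23
eef_pos: [595.3, 320.9, 30.6]
eef_rot: [3.141, -0.0, 0.43]
wrist_force: [0.4, -0.5, 1.1]
finger_gap: 41.7
finger_force: 20.0
clock: 11.65
eef_pos: [596.2, 321.6, 135.1]
eef_rot: [-3.141, -0.005, 0.43]
wrist_force: [0.6, 1.2, -1.3]
finger_gap: 41.3
finger_force: 20.0
```

```bash
python3 -m inch '[{"gripper":0.2,"dx":0.004,"dy":-0.015,"dz":0,"wx":0,"wy":0,"wz":0},{"gripper":0.2,"dx":0.011,"dy":-0.045,"dz":0,"wx":0,"wy":0,"wz":0},{"gripper":0.2,"dx":0.019,"dy":-0.08,"dz":0,"wx":0,"wy":0,"wz":0},{"gripper":0.2,"dx":0.028,"dy":-0.115,"dz":0,"wx":0,"wy":0,"wz":0},{"gripper":0.2,"dx":0.036,"dy":-0.15,"dz":0,"wx":0,"wy":0,"wz":0}]' 20
python3 -m inch '[{"gripper":0.2,"dx":0.008,"dy":-0.035,"dz":0,"wx":0,"wy":0,"wz":0},{"gripper":0.2,"dx":0.017,"dy":-0.07,"dz":0,"wx":0,"wy":0,"wz":0},{"gripper":0.2,"dx":0.025,"dy":-0.103,"dz":0,"wx":0,"wy":0,"wz":0},{"gripper":0.2,"dx":0.033,"dy":-0.133,"dz":0,"wx":0,"wy":0,"wz":0},{"gripper":0.2,"dx":0.038,"dy":-0.158,"dz":0,"wx":0,"wy":0,"wz":0}]' 20
python3 -m inch '[{"gripper":0.2,"dx":0.004,"dy":-0.015,"dz":0,"wx":0,"wy":0,"wz":0},{"gripper":0.2,"dx":0.006,"dy":-0.0225,"dz":-0.01,"wx":0,"wy":0,"wz":0},{"gripper":0.2,"dx":0.006,"dy":-0.0225,"dz":-0.03,"wx":0,"wy":0,"wz":0},{"gripper":0.2,"dx":0.006,"dy":-0.0225,"dz":-0.045,"wx":0,"wy":0,"wz":0},{"gripper":0.2,"dx":0.006,"dy":-0.0225,"dz":-0.055,"wx":0,"wy":0,"wz":0}]' 20
python3 -m inch '[{"gripper":0.2,"dx":0,"dy":0,"dz":-0.01,"wx":0,"wy":0,"wz":0},{"gripper":0.2,"dx":0,"dy":0,"dz":-0.02,"wx":0,"wy":0,"wz":0},{"gripper":0.2,"dx":0,"dy":0,"dz":-0.028,"wx":0,"wy":0,"wz":0},{"gripper":0.2,"dx":0,"dy":0,"dz":-0.033,"wx":0,"wy":0,"wz":0},{"gripper":0.2,"dx":0,"dy":0,"dz":-0.035,"wx":0,"wy":0,"wz":0}]' 20
python3 -m inch '[{"gripper":0.2,"dx":0,"dy":0,"dz":-0.001,"wx":0,"wy":0,"wz":0},{"gripper":0.2,"dx":0,"dy":0,"dz":-0.002,"wx":0,"wy":0,"wz":0},{"gripper":0.2,"dx":0,"dy":0,"dz":-0.0025,"wx":0,"wy":0,"wz":0},{"gripper":0.2,"dx":0,"dy":0,"dz":-0.003,"wx":0,"wy":0,"wz":0},{"gripper":0.2,"dx":0,"dy":0,"dz":-0.003,"wx":0,"wy":0,"wz":0}]' 20
```

```text
clock: 12.07
eef_pos: [630.8, 168.7, 128.8]
eef_rot: [-3.141, 0.002, 0.43]
wrist_force: [1.5, 0.1, -1.8]
finger_gap: 41.0
finger_force: 20.0
clock: 12.48
eef_pos: [668.8, 9.8, 128.7]
eef_rot: [-3.141, 0.002, 0.428]
wrist_force: [0.5, 0.0, -1.5]
finger_gap: 41.5
finger_force: 20.0
clock: 12.9
eef_pos: [674.0, -8.7, 72.2]
eef_rot: [-3.14, 0.003, 0.43]
wrist_force: [0.1, -0.0, -1.5]
finger_gap: 41.1
finger_force: 20.0
clock: 13.32
eef_pos: [675.0, -9.3, 39.7]
eef_rot: [-3.141, 0.001, 0.43]
wrist_force: [-0.3, -0.2, -1.5]
finger_gap: 41.3
finger_force: 20.0
clock: 13.73
eef_pos: [675.6, -9.5, 38.5]
eef_rot: [3.141, -0.001, 0.43]
wrist_force: [-1.6, -0.2, 4.1]
finger_gap: 41.2
finger_force: 20.0
```

Contact confirmed. I'll release and look while moving towards blue.

```bash
python3 -m inch '[{"gripper":0.4,"dx":0,"dy":0,"dz":0,"wx":0,"wy":0,"wz":0},{"gripper":0.5,"dx":0,"dy":0,"dz":0,"wx":0,"wy":0,"wz":0},{"gripper":0.6,"dx":0,"dy":0,"dz":0,"wx":0,"wy":0,"wz":0},{"gripper":0.7,"dx":0,"dy":0,"dz":0,"wx":0,"wy":0,"wz":0},{"gripper":0.8,"dx":0,"dy":0,"dz":0,"wx":0,"wy":0,"wz":0}]' 20
python3 -m inch '[{"gripper":0.9,"dx":0,"dy":0,"dz":0,"wx":0,"wy":0,"wz":0},{"gripper":1,"dx":0,"dy":0,"dz":0,"wx":0,"wy":0,"wz":0},{"gripper":1,"dx":0,"dy":0,"dz":0,"wx":0,"wy":0,"wz":0},{"gripper":1,"dx":0,"dy":0,"dz":0.01,"wx":0,"wy":0,"wz":0},{"gripper":1,"dx":0,"dy":0,"dz":0.03,"wx":0,"wy":0,"wz":0}]' 20
python3 -m inch '[{"gripper":1,"dx":0,"dy":0,"dz":0.02,"wx":0,"wy":0,"wz":0},{"gripper":1,"dx":0,"dy":0,"dz":0.04,"wx":0,"wy":0,"wz":0},{"gripper":1,"dx":0,"dy":0,"dz":0.06,"wx":0,"wy":0,"wz":0},{"gripper":1,"dx":0,"dy":0,"dz":0.08,"wx":0,"wy":0,"wz":0},{"gripper":1,"dx":0,"dy":0,"dz":0.09,"wx":0,"wy":0,"wz":0}]' 20
python3 -m inch '[{"gripper":1,"dx":-0.02,"dy":-0.026,"dz":0,"wx":0,"wy":0,"wz":0},{"gripper":1,"dx":-0.04,"dy":-0.052,"dz":0,"wx":0,"wy":0,"wz":0},{"gripper":1,"dx":-0.06,"dy":-0.078,"dz":0,"wx":0,"wy":0,"wz":0},{"gripper":1,"dx":-0.082,"dy":-0.105,"dz":0,"wx":0,"wy":0,"wz":0},{"gripper":1,"dx":-0.105,"dy":-0.135,"dz":0,"wx":0,"wy":0,"wz":0}]' 20
python3 -m inch '[{"gripper":1,"dx":-0.01,"dy":-0.014,"dz":-0.01,"wx":0,"wy":0,"wz":0},{"gripper":1,"dx":-0.02,"dy":-0.024,"dz":-0.02,"wx":0,"wy":0,"wz":0},{"gripper":1,"dx":-0.02,"dy":-0.024,"dz":-0.03,"wx":0,"wy":0,"wz":0},{"gripper":1,"dx":-0.02,"dy":-0.024,"dz":-0.04,"wx":0,"wy":0,"wz":0},{"gripper":1,"dx":-0.02,"dy":-0.024,"dz":-0.045,"wx":0,"wy":0,"wz":0}]' 20
python3 - <<'E'
from h import *
t,s=manip.camera("top"),manip.camera("side")
cv2.imwrite("pics/d.png",np.hstack([cv2.resize(t[60:300,260:520],(400,369)),cv2.resize(s[100:340,180:440],(400,369))]))
E
```

```text
clock: 14.15
eef_pos: [675.1, -9.5, 37.3]
eef_rot: [-3.142, 0.0, 0.43]
wrist_force: [0.8, 0.7, -0.5]
finger_gap: 63.7
finger_force: 0.0
clock: 14.57
eef_pos: [674.0, -9.4, 65.9]
eef_rot: [-3.14, 0.004, 0.43]
wrist_force: [0.2, 0.0, 1.4]
finger_gap: 93.6
finger_force: 0.0
clock: 14.98
eef_pos: [675.9, -9.5, 161.1]
eef_rot: [3.14, -0.003, 0.43]
wrist_force: [0.5, -0.5, 0.1]
finger_gap: 94.0
finger_force: 0.0
clock: 15.4
eef_pos: [569.0, -145.1, 157.5]
eef_rot: [-3.142, -0.0, 0.431]
wrist_force: [0.1, -1.4, 0.6]
finger_gap: 94.1
finger_force: 0.0
clock: 15.82
eef_pos: [550.2, -167.7, 111.0]
eef_rot: [-3.141, 0.001, 0.43]
wrist_force: [-0.7, -0.4, 0.2]
finger_gap: 94.2
finger_force: 0.0
```

View pics/d.png

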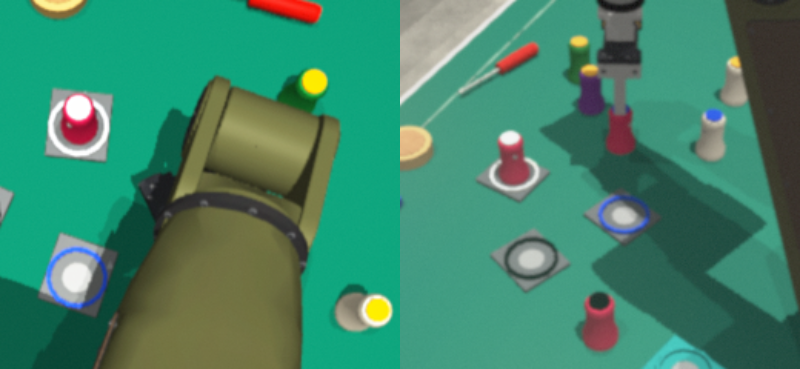

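White stands inside its rim, cap at (78,108) in the top crop and (510,140) in the side crop. The gripper is aligned over pink_blue at (620,120). I'll do blue now.

```bash
python3 -m inch '[{"gripper":1,"dx":0,"dy":0,"dz":-0.02,"wx":0,"wy":0,"wz":0},{"gripper":1,"dx":0,"dy":0,"dz":-0.04,"wx":0,"wy":0,"wz":0},{"gripper":1,"dx":0,"dy":0,"dz":-0.06,"wx":0,"wy":0,"wz":0},{"gripper":1,"dx":0,"dy":0,"dz":-0.075,"wx":0,"wy":0,"wz":0},{"gripper":1,"dx":0,"dy":0,"dz":-0.082,"wx":0,"wy":0,"wz":0}]' 20
python3 -m inch '[{"gripper":0.8,"dx":0,"dy":0,"dz":0,"wx":0,"wy":0,"wz":0},{"gripper":0.7,"dx":0,"dy":0,"dz":0,"wx":0,"wy":0,"wz":0},{"gripper":0.6,"dx":0,"dy":0,"dz":0,"wx":0,"wy":0,"wz":0},{"gripper":0.5,"dx":0,"dy":0,"dz":0,"wx":0,"wy":0,"wz":0},{"gripper":0.45,"dx":0,"dy":0,"dz":0,"wx":0,"wy":0,"wz":0}]' 20
python3 -m inch '[{"gripper":0.35,"dx":0,"dy":0,"dz":0,"wx":0,"wy":0,"wz":0},{"gripper":0.25,"dx":0,"dy":0,"dz":0,"wx":0,"wy":0,"wz":0},{"gripper":0.2,"dx":0,"dy":0,"dz":0,"wx":0,"wy":0,"wz":0},{"gripper":0.2,"dx":0,"dy":0,"dz":0,"wx":0,"wy":0,"wz":0},{"gripper":0.2,"dx":0,"dy":0,"dz":0,"wx":0,"wy":0,"wz":0}]' 20
python3 -m inch '[{"gripper":0.2,"dx":0,"dy":0,"dz":0.01,"wx":0,"wy":0,"wz":0},{"gripper":0.2,"dx":0,"dy":0,"dz":0.035,"wx":0,"wy":0,"wz":0},{"gripper":0.2,"dx":0,"dy":0,"dz":0.065,"wx":0,"wy":0,"wz":0},{"gripper":0.2,"dx":0,"dy":0,"dz":0.09,"wx":0,"wy":0,"wz":0},{"gripper":0.2,"dx":0,"dy":0,"dz":0.1,"wx":0,"wy":0,"wz":0}]' 20
python3 -m inch '[{"gripper":0.2,"dx":-0.007,"dy":0.013,"dz":0,"wx":0,"wy":0,"wz":0},{"gripper":0.2,"dx":-0.02,"dy":0.038,"dz":0,"wx":0,"wy":0,"wz":0},{"gripper":0.2,"dx":-0.035,"dy":0.066,"dz":0,"wx":0,"wy":0,"wz":0},{"gripper":0.2,"dx":-0.05,"dy":0.094,"dz":0,"wx":0,"wy":0,"wz":0},{"gripper":0.2,"dx":-0.064,"dy":0.12,"dz":0,"wx":0,"wy":0,"wz":0}]' 20
python3 -m inch '[{"gripper":0.2,"dx":-0.012,"dy":0.024,"dz":0,"wx":0,"wy":0,"wz":0},{"gripper":0.2,"dx":-0.019,"dy":0.037,"dz":0,"wx":0,"wy":0,"wz":0},{"gripper":0.2,"dx":-0.022,"dy":0.042,"dz":-0.01,"wx":0,"wy":0,"wz":0},{"gripper":0.2,"dx":-0.022,"dy":0.042,"dz":-0.025,"wx":0,"wy":0,"wz":0},{"gripper":0.2,"dx":-0.022,"dy":0.042,"dz":-0.045,"wx":0,"wy":0,"wz":0}]' 20
python3 -m inch '[{"gripper":0.2,"dx":0,"dy":0,"dz":-0.015,"wx":0,"wy":0,"wz":0},{"gripper":0.2,"dx":0,"dy":0,"dz":-0.028,"wx":0,"wy":0,"wz":0},{"gripper":0.2,"dx":0,"dy":0,"dz":-0.038,"wx":0,"wy":0,"wz":0},{"gripper":0.2,"dx":0,"dy":0,"dz":-0.043,"wx":0,"wy":0,"wz":0},{"gripper":0.2,"dx":0,"dy":0,"dz":-0.045,"wx":0,"wy":0,"wz":0}]' 20
python3 -m inch '[{"gripper":0.2,"dx":0,"dy":0,"dz":-0.001,"wx":0,"wy":0,"wz":0},{"gripper":0.2,"dx":0,"dy":0,"dz":-0.002,"wx":0,"wy":0,"wz":0},{"gripper":0.2,"dx":0,"dy":0,"dz":-0.0025,"wx":0,"wy":0,"wz":0},{"gripper":0.2,"dx":0,"dy":0,"dz":-0.003,"wx":0,"wy":0,"wz":0},{"gripper":0.2,"dx":0,"dy":0,"dz":-0.003,"wx":0,"wy":0,"wz":0}]' 20
```

```text
clock: 16.33
eef_pos: [550.0, -167.6, 28.8]
eef_rot: [-3.14, 0.001, 0.431]
wrist_force: [0.1, 0.2, 0.6]
finger_gap: 94.3
finger_force: 0.0
clock: 16.75
eef_pos: [550.6, -168.6, 31.3]
eef_rot: [3.141, -0.001, 0.43]
wrist_force: [-0.8, -0.1, 0.1]
finger_gap: 63.8
finger_force: 0.0
clock: 17.17
eef_pos: [550.2, -168.4, 30.6]
eef_rot: [3.142, -0.0, 0.43]
wrist_force: [-1.4, 0.7, 1.9]
finger_gap: 40.7
finger_force: 20.0
clock: 17.58
eef_pos: [551.2, -168.9, 134.5]
eef_rot: [3.138, -0.003, 0.43]
wrist_force: [0.6, 0.2, -1.5]
finger_gap: 41.1
finger_force: 20.0
clock: 18.0
eef_pos: [484.8, -47.2, 129.8]
eef_rot: [-3.141, 0.001, 0.43]
wrist_force: [0.9, 0.5, -2.4]
finger_gap: 41.1
finger_force: 20.0
clock: 18.42
eef_pos: [464.6, -6.6, 85.0]
eef_rot: [3.141, -0.001, 0.43]
wrist_force: [0.5, -0.1, -2.6]
finger_gap: 41.5
finger_force: 20.0
clock: 18.83
eef_pos: [463.8, -6.7, 39.4]
eef_rot: [-3.141, 0.001, 0.43]
wrist_force: [0.3, 1.4, -2.1]
finger_gap: 41.2
finger_force: 20.0
clock: 19.25
eef_pos: [464.9, -6.4, 38.5]
eef_rot: [3.141, -0.002, 0.43]
wrist_force: [-2.2, 0.7, 6.0]
finger_gap: 41.1
finger_force: 20.0
```

```bash
python3 -m inch '[{"gripper":0.4,"dx":0,"dy":0,"dz":0,"wx":0,"wy":0,"wz":0},{"gripper":0.5,"dx":0,"dy":0,"dz":0,"wx":0,"wy":0,"wz":0},{"gripper":0.6,"dx":0,"dy":0,"dz":0,"wx":0,"wy":0,"wz":0},{"gripper":0.7,"dx":0,"dy":0,"dz":0,"wx":0,"wy":0,"wz":0},{"gripper":0.8,"dx":0,"dy":0,"dz":0,"wx":0,"wy":0,"wz":0}]' 20
python3 -m inch '[{"gripper":0.9,"dx":0,"dy":0,"dz":0,"wx":0,"wy":0,"wz":0},{"gripper":1,"dx":0,"dy":0,"dz":0,"wx":0,"wy":0,"wz":0},{"gripper":1,"dx":0,"dy":0,"dz":0,"wx":0,"wy":0,"wz":0},{"gripper":1,"dx":0,"dy":0,"dz":0.01,"wx":0,"wy":0,"wz":0},{"gripper":1,"dx":0,"dy":0,"dz":0.03,"wx":0,"wy":0,"wz":0}]' 20
python3 -m inch '[{"gripper":1,"dx":0,"dy":0,"dz":0.02,"wx":0,"wy":0,"wz":0},{"gripper":1,"dx":0,"dy":0,"dz":0.04,"wx":0,"wy":0,"wz":0},{"gripper":1,"dx":0,"dy":0,"dz":0.06,"wx":0,"wy":0,"wz":0},{"gripper":1,"dx":0,"dy":0,"dz":0.08,"wx":0,"wy":0,"wz":0},{"gripper":1,"dx":0,"dy":0,"dz":0.09,"wx":0,"wy":0,"wz":0}]' 20
python3 -m inch '[{"gripper":1,"dx":-0.01,"dy":0.03,"dz":0,"wx":0,"wy":0,"wz":0},{"gripper":1,"dx":-0.02,"dy":0.06,"dz":0,"wx":0,"wy":0,"wz":0},{"gripper":1,"dx":-0.03,"dy":0.09,"dz":0,"wx":0,"wy":0,"wz":0},{"gripper":1,"dx":-0.04,"dy":0.12,"dz":0,"wx":0,"wy":0,"wz":0},{"gripper":1,"dx":-0.05,"dy":0.15,"dz":0,"wx":0,"wy":0,"wz":0}]' 20
python3 -m inch '[{"gripper":1,"dx":-0.008,"dy":0.028,"dz":0,"wx":0,"wy":0,"wz":0},{"gripper":1,"dx":-0.016,"dy":0.054,"dz":0,"wx":0,"wy":0,"wz":0},{"gripper":1,"dx":-0.0215,"dy":0.0735,"dz":-0.01,"wx":0,"wy":0,"wz":0},{"gripper":1,"dx":-0.0215,"dy":0.0735,"dz":-0.03,"wx":0,"wy":0,"wz":0},{"gripper":1,"dx":-0.0215,"dy":0.0735,"dz":-0.045,"wx":0,"wy":0,"wz":0}]' 20
python3 - <<'E'
from h import *
t,s=manip.camera("top"),manip.camera("side")
cv2.imwrite("pics/e.png",np.hstack([cv2.resize(t[110:350,110:370],(400,369)),cv2.resize(s[150:390,180:440],(400,369))]))
E
```

```text
clock: 19.67
eef_pos: [464.3, -6.5, 37.6]
eef_rot: [3.141, -0.0, 0.43]
wrist_force: [0.1, 0.4, -0.2]
finger_gap: 63.5
finger_force: 0.0
clock: 20.08
eef_pos: [463.0, -6.4, 66.7]
eef_rot: [-3.14, 0.003, 0.43]
wrist_force: [0.3, -0.2, 0.2]
finger_gap: 93.6
finger_force: 0.0
clock: 20.5
eef_pos: [464.8, -6.5, 160.4]
eef_rot: [3.14, -0.003, 0.43]
wrist_force: [0.1, 0.4, 0.4]
finger_gap: 93.9
finger_force: 0.0
clock: 20.92
eef_pos: [413.3, 144.7, 157.6]
eef_rot: [-3.142, -0.0, 0.429]
wrist_force: [0.0, 0.5, 0.1]
finger_gap: 93.8
finger_force: 0.0
clock: 21.33
eef_pos: [392.0, 218.0, 111.6]
eef_rot: [-3.142, -0.0, 0.432]
wrist_force: [0.1, -0.1, 0.2]
finger_gap: 93.8
finger_force: 0.0
```

View pics/e.png

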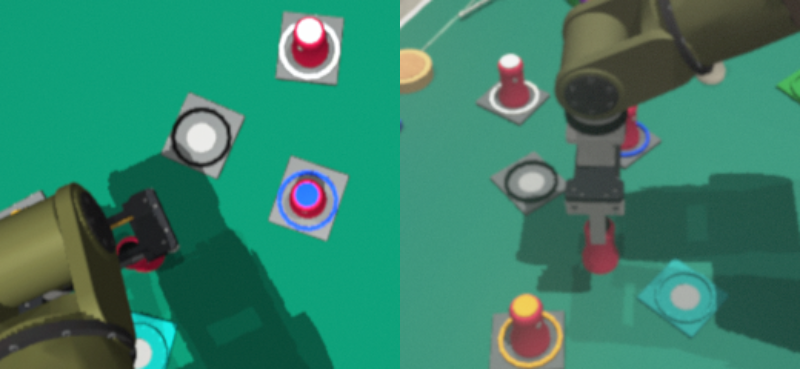

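Blue stands inside its rim at (308,197) in the top crop, and the gripper straddles pink_black at (600,240) in the side crop. I'll move black now.

```bash
python3 -m inch '[{"gripper":1,"dx":0,"dy":0,"dz":-0.02,"wx":0,"wy":0,"wz":0},{"gripper":1,"dx":0,"dy":0,"dz":-0.04,"wx":0,"wy":0,"wz":0},{"gripper":1,"dx":0,"dy":0,"dz":-0.06,"wx":0,"wy":0,"wz":0},{"gripper":1,"dx":0,"dy":0,"dz":-0.075,"wx":0,"wy":0,"wz":0},{"gripper":1,"dx":0,"dy":0,"dz":-0.082,"wx":0,"wy":0,"wz":0}]' 20
python3 -m inch '[{"gripper":0.8,"dx":0,"dy":0,"dz":0,"wx":0,"wy":0,"wz":0},{"gripper":0.7,"dx":0,"dy":0,"dz":0,"wx":0,"wy":0,"wz":0},{"gripper":0.6,"dx":0,"dy":0,"dz":0,"wx":0,"wy":0,"wz":0},{"gripper":0.5,"dx":0,"dy":0,"dz":0,"wx":0,"wy":0,"wz":0},{"gripper":0.45,"dx":0,"dy":0,"dz":0,"wx":0,"wy":0,"wz":0}]' 20
python3 -m inch '[{"gripper":0.35,"dx":0,"dy":0,"dz":0,"wx":0,"wy":0,"wz":0},{"gripper":0.25,"dx":0,"dy":0,"dz":0,"wx":0,"wy":0,"wz":0},{"gripper":0.2,"dx":0,"dy":0,"dz":0,"wx":0,"wy":0,"wz":0},{"gripper":0.2,"dx":0,"dy":0,"dz":0,"wx":0,"wy":0,"wz":0},{"gripper":0.2,"dx":0,"dy":0,"dz":0,"wx":0,"wy":0,"wz":0}]' 20
python3 -m inch '[{"gripper":0.2,"dx":0,"dy":0,"dz":0.01,"wx":0,"wy":0,"wz":0},{"gripper":0.2,"dx":0,"dy":0,"dz":0.035,"wx":0,"wy":0,"wz":0},{"gripper":0.2,"dx":0,"dy":0,"dz":0.065,"wx":0,"wy":0,"wz":0},{"gripper":0.2,"dx":0,"dy":0,"dz":0.09,"wx":0,"wy":0,"wz":0},{"gripper":0.2,"dx":0,"dy":0,"dz":0.1,"wx":0,"wy":0,"wz":0}]' 20
python3 -m inch '[{"gripper":0.2,"dx":0.014,"dy":-0.007,"dz":0,"wx":0,"wy":0,"wz":0},{"gripper":0.2,"dx":0.038,"dy":-0.018,"dz":0,"wx":0,"wy":0,"wz":0},{"gripper":0.2,"dx":0.065,"dy":-0.031,"dz":0,"wx":0,"wy":0,"wz":0},{"gripper":0.2,"dx":0.092,"dy":-0.044,"dz":0,"wx":0,"wy":0,"wz":0},{"gripper":0.2,"dx":0.119,"dy":-0.057,"dz":0,"wx":0,"wy":0,"wz":0}]' 20
python3 -m inch '[{"gripper":0.2,"dx":0.023,"dy":-0.011,"dz":0,"wx":0,"wy":0,"wz":0},{"gripper":0.2,"dx":0.036,"dy":-0.017,"dz":0,"wx":0,"wy":0,"wz":0},{"gripper":0.2,"dx":0.0405,"dy":-0.019,"dz":-0.01,"wx":0,"wy":0,"wz":0},{"gripper":0.2,"dx":0.0405,"dy":-0.019,"dz":-0.025,"wx":0,"wy":0,"wz":0},{"gripper":0.2,"dx":0.0405,"dy":-0.019,"dz":-0.045,"wx":0,"wy":0,"wz":0}]' 20
python3 -m inch '[{"gripper":0.2,"dx":0,"dy":0,"dz":-0.015,"wx":0,"wy":0,"wz":0},{"gripper":0.2,"dx":0,"dy":0,"dz":-0.028,"wx":0,"wy":0,"wz":0},{"gripper":0.2,"dx":0,"dy":0,"dz":-0.038,"wx":0,"wy":0,"wz":0},{"gripper":0.2,"dx":0,"dy":0,"dz":-0.043,"wx":0,"wy":0,"wz":0},{"gripper":0.2,"dx":0,"dy":0,"dz":-0.045,"wx":0,"wy":0,"wz":0}]' 20
python3 -m inch '[{"gripper":0.2,"dx":0,"dy":0,"dz":-0.001,"wx":0,"wy":0,"wz":0},{"gripper":0.2,"dx":0,"dy":0,"dz":-0.002,"wx":0,"wy":0,"wz":0},{"gripper":0.2,"dx":0,"dy":0,"dz":-0.0025,"wx":0,"wy":0,"wz":0},{"gripper":0.2,"dx":0,"dy":0,"dz":-0.003,"wx":0,"wy":0,"wz":0},{"gripper":0.2,"dx":0,"dy":0,"dz":-0.003,"wx":0,"wy":0,"wz":0}]' 20
```

```text
clock: 21.85
eef_pos: [392.5, 216.6, 29.7]
eef_rot: [3.142, 0.001, 0.429]
wrist_force: [0.3, 1.0, 0.1]
finger_gap: 93.9
finger_force: 0.0
clock: 22.27
eef_pos: [393.1, 217.2, 31.2]
eef_rot: [3.142, -0.001, 0.43]
wrist_force: [0.2, 0.1, -0.0]
finger_gap: 64.0
finger_force: 0.0
clock: 22.68
eef_pos: [392.7, 217.1, 30.6]
eef_rot: [-3.142, -0.0, 0.43]
wrist_force: [-0.8, 1.1, 1.4]
finger_gap: 40.8
finger_force: 20.0
clock: 23.1
eef_pos: [393.6, 217.4, 134.0]
eef_rot: [3.142, -0.004, 0.43]
wrist_force: [-0.3, 0.6, -2.3]
finger_gap: 41.4
finger_force: 20.0
clock: 23.52
eef_pos: [512.5, 159.2, 129.9]
eef_rot: [-3.141, 0.001, 0.43]
wrist_force: [-0.4, 0.4, -1.9]
finger_gap: 41.1
finger_force: 20.0
clock: 23.93
eef_pos: [552.0, 141.1, 84.5]
eef_rot: [3.142, -0.0, 0.43]
wrist_force: [0.4, 0.1, -2.1]
finger_gap: 41.3
finger_force: 20.0
clock: 24.35
eef_pos: [551.4, 141.2, 39.4]
eef_rot: [-3.141, 0.001, 0.43]
wrist_force: [0.1, 0.7, -2.1]
finger_gap: 41.5
finger_force: 20.0
clock: 24.77
eef_pos: [552.7, 141.3, 38.6]
eef_rot: [3.141, -0.002, 0.43]
wrist_force: [-2.2, 2.2, 6.0]
finger_gap: 41.3
finger_force: 20.0
```

```bash
python3 -m inch '[{"gripper":0.4,"dx":0,"dy":0,"dz":0,"wx":0,"wy":0,"wz":0},{"gripper":0.5,"dx":0,"dy":0,"dz":0,"wx":0,"wy":0,"wz":0},{"gripper":0.6,"dx":0,"dy":0,"dz":0,"wx":0,"wy":0,"wz":0},{"gripper":0.7,"dx":0,"dy":0,"dz":0,"wx":0,"wy":0,"wz":0},{"gripper":0.8,"dx":0,"dy":0,"dz":0,"wx":0,"wy":0,"wz":0}]' 20
python3 -m inch '[{"gripper":0.9,"dx":0,"dy":0,"dz":0,"wx":0,"wy":0,"wz":0},{"gripper":1,"dx":0,"dy":0,"dz":0,"wx":0,"wy":0,"wz":0},{"gripper":1,"dx":0,"dy":0,"dz":0,"wx":0,"wy":0,"wz":0},{"gripper":1,"dx":0,"dy":0,"dz":0.01,"wx":0,"wy":0,"wz":0},{"gripper":1,"dx":0,"dy":0,"dz":0.03,"wx":0,"wy":0,"wz":0}]' 20
python3 -m inch '[{"gripper":1,"dx":0,"dy":0,"dz":0.025,"wx":0,"wy":0,"wz":0},{"gripper":1,"dx":0,"dy":0,"dz":0.05,"wx":0,"wy":0,"wz":0},{"gripper":1,"dx":0,"dy":0,"dz":0.075,"wx":0,"wy":0,"wz":0},{"gripper":1,"dx":0,"dy":0,"dz":0.1,"wx":0,"wy":0,"wz":0},{"gripper":1,"dx":0,"dy":0,"dz":0.12,"wx":0,"wy":0,"wz":0}]' 20
python3 -m inch '[{"gripper":1,"dx":-0.016,"dy":-0.03,"dz":0,"wx":0,"wy":0,"wz":0},{"gripper":1,"dx":-0.032,"dy":-0.06,"dz":0,"wx":0,"wy":0,"wz":0},{"gripper":1,"dx":-0.048,"dy":-0.09,"dz":0,"wx":0,"wy":0,"wz":0},{"gripper":1,"dx":-0.064,"dy":-0.12,"dz":0,"wx":0,"wy":0,"wz":0},{"gripper":1,"dx":-0.08,"dy":-0.15,"dz":0,"wx":0,"wy":0,"wz":0}]' 20
python3 -m inch '[{"gripper":1,"dx":-0.016,"dy":-0.03,"dz":0,"wx":0,"wy":0,"wz":0},{"gripper":1,"dx":-0.032,"dy":-0.06,"dz":0,"wx":0,"wy":0,"wz":0},{"gripper":1,"dx":-0.048,"dy":-0.09,"dz":0,"wx":0,"wy":0,"wz":0},{"gripper":1,"dx":-0.064,"dy":-0.12,"dz":0,"wx":0,"wy":0,"wz":0},{"gripper":1,"dx":-0.08,"dy":-0.15,"dz":0,"wx":0,"wy":0,"wz":0}]' 20
python3 -m inch '[{"gripper":1,"dx":-0.01,"dy":-0.03,"dz":0.005,"wx":0,"wy":0,"wz":0},{"gripper":1,"dx":-0.02,"dy":-0.06,"dz":0.01,"wx":0,"wy":0,"wz":0},{"gripper":1,"dx":-0.03,"dy":-0.09,"dz":0.01,"wx":0,"wy":0,"wz":0},{"gripper":1,"dx":-0.04,"dy":-0.12,"dz":0.01,"wx":0,"wy":0,"wz":0},{"gripper":1,"dx":-0.05,"dy":-0.15,"dz":0.01,"wx":0,"wy":0,"wz":0}]' 20
python3 -m inch '[{"gripper":1,"dx":-0.01,"dy":-0.03,"dz":0,"wx":0,"wy":0,"wz":0},{"gripper":1,"dx":-0.02,"dy":-0.06,"dz":0,"wx":0,"wy":0,"wz":0},{"gripper":1,"dx":-0.03,"dy":-0.09,"dz":0,"wx":0,"wy":0,"wz":0},{"gripper":1,"dx":-0.04,"dy":-0.12,"dz":0,"wx":0,"wy":0,"wz":0},{"gripper":1,"dx":-0.05,"dy":-0.15,"dz":0,"wx":0,"wy":0,"wz":0}]' 20
python3 - <<'E'
from h import *
ims={n:manip.camera(n) for n in("top","side")}
for n in ims: cv2.imwrite(f"pics/{n}9.png",ims[n])
i=manip.camera_info
for k,p in dict(gold=(413.8,375.7),black=(552,141),white=(675,-9.3),blue=(464,-6.3)).items():
    uv={}
    for n in ims:
        u=i(n)["camera_matrix"]@(i(n)["R"]@[*p,93]+i(n)["t"]); uv[n]=tuple(int(round(v)) for v in u[:2]/u[2])
    loc(k,uv,93,ims)
for k,a,b in(("ivb",(421,271),(384,175)),("ivg",(505,262),(400,141))): loc(k,dict(top=a,side=b),85,ims)
E
```

```text
clock: 25.18
eef_pos: [552.2, 141.0, 37.4]
eef_rot: [3.142, -0.0, 0.43]
wrist_force: [0.7, 0.6, 0.0]
finger_gap: 63.9
finger_force: 0.0
clock: 25.6
eef_pos: [551.0, 140.8, 66.3]
eef_rot: [-3.141, 0.004, 0.43]
wrist_force: [-0.2, 0.2, 0.4]
finger_gap: 93.1
finger_force: 0.0
clock: 26.02
eef_pos: [552.3, 141.1, 190.4]
eef_rot: [3.141, -0.002, 0.43]
wrist_force: [0.0, -0.9, 0.4]
finger_gap: 94.1
finger_force: 0.0
clock: 26.43
eef_pos: [471.1, -10.1, 188.2]
eef_rot: [3.141, -0.001, 0.43]
wrist_force: [1.6, -1.5, 0.5]
finger_gap: 94.1
finger_force: 0.0
clock: 26.85
eef_pos: [391.1, -160.2, 188.3]
eef_rot: [3.141, -0.001, 0.43]
wrist_force: [0.6, 0.2, -0.5]
finger_gap: 94.5
finger_force: 0.0
clock: 27.27
eef_pos: [341.4, -310.4, 198.4]
eef_rot: [3.141, -0.0, 0.43]
wrist_force: [-0.1, 0.1, -0.2]
finger_gap: 94.1
finger_force: 0.0
clock: 27.68
eef_pos: [291.3, -460.4, 198.3]
eef_rot: [3.141, -0.0, 0.43]
wrist_force: [0.2, 0.1, -0.3]
finger_gap: 93.9
finger_force: 0.0
gold top [111.1 263.2] [13.9 14.5] [413.  375.9]
gold side [261.1 348.2] [12.9 14.7] [413.7 375.1]
black top [233.5 191.8] [12.5 12.9] [551.3 141.3]
black side [262.  244.2] [ 8.6 10.8] [552.4 140.8]
white top [310.5 129.5] [14.9 15. ] [674.6  -9. ]
white side [250.9 189.2] [ 7.3 10.7] [675.9 -10.3]
blue top [309. 236.] [12.7 12.7] [464.4  -5.7]
blue side [325.1 215.4] [ 7.8 10.4] [465.5  -7.4]
ivb top [421.2 269.9] [12.3 13.4] [ 398.5 -223. ]
ivb side [383.6 174.1] [6.4 9.4] [ 399.9 -225.2]
ivg top [505.4 261.7] [12.1 13.4] [ 413.9 -386.7]
ivg side [398.6 140. ] [4.8 6.5] [ 418.  -386.8]
```

View pics/top9.png

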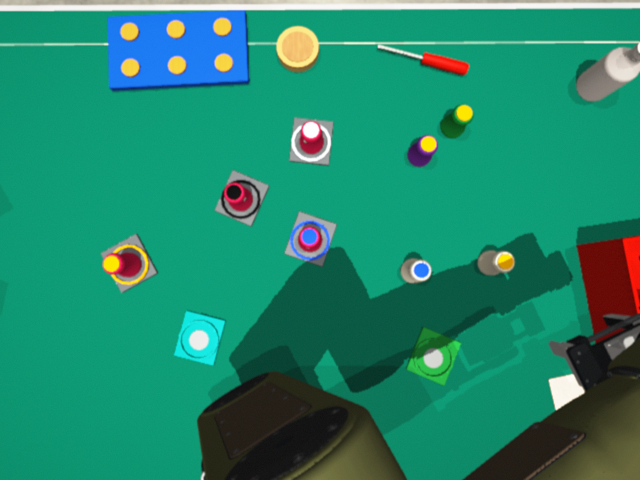

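View pics/side9.png

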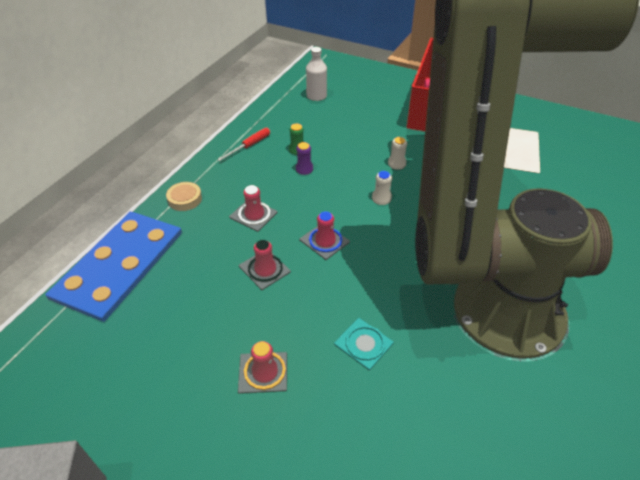

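All four pink devices stand upright in their matching rims: top-view caps at (111,263), (234,192), (311,130) and (309,236), each within about 2 mm of the pad centre. The ivory devices at (421,270) and (505,262) haven't moved.

```bash
python3 -m inch '[{"gripper":1,"dx":0,"dy":0,"dz":0,"wx":0,"wy":0,"wz":0},{"gripper":1,"dx":0,"dy":0,"dz":0,"wx":0,"wy":0,"wz":0},{"gripper":1,"dx":0,"dy":0,"dz":0,"wx":0,"wy":0,"wz":0},{"gripper":1,"dx":0,"dy":0,"dz":0,"wx":0,"wy":0,"wz":0},{"gripper":1,"dx":0,"dy":0,"dz":0,"wx":0,"wy":0,"wz":0}]' && python3 -c "from cell import manip; print(manip.sign_off())"
```

```text
clock: 28.2
eef_pos: [292.6, -458.4, 197.8]
eef_rot: [3.141, -0.0, 0.431]
wrist_force: [-0.1, 0.2, -0.1]
finger_gap: 93.6
finger_force: 0.0
the job is handed in; nothing more can be done
None
```

All four pink devices stand released on their matching pads, each measured within about 2 mm of the rim centre, and the ivory devices were not moved; I handed the job in at about 28 s of the 106 s allowed, and no verdict was returned.

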